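# Check the pressure cooker valve

## Robot

A 6-joint arm with a two-finger parallel gripper is mounted at the origin on the work surface. World frame = base frame: x ahead of the robot, y to its left, z up, the work surface at z = 0. Lengths are in mm, angles in rad, forces in N, time in s.
With the tool pointing down it reaches from about 350 to 875 mm from the base axis. Payload 4.2 kg.
Tool frame: the origin (TCP) lies between the finger pads; the fingertips stand 8 mm ahead of it and the grasp point (between the pads) lies 11 mm behind it; z points along the fingers, y is the line along which they close (so a half turn about z gives the same grasp; the last joint's range is limited). The gripper opens to 85 mm and grips with 20 to 120 N. Pads are 22 mm wide; open, the fingers measure 114 mm over their backs; the gripper's body (76 mm by 85 mm) begins 54 mm behind the grasp point. The pads swing forward as they close: fully open they stand 13 mm farther back than shut.
Start: joints at [1.56, 0.385, 0.008, 0, -1.194, -0.259], TCP at [166.555, 602.377, 204.412] pointing down, gripper open.
Joint ranges: [-3.14, 3.14], [-1.21, 2.06], [-1.07, 1.41], [-3.16, 2.05], [-2.99, -0.16], [-3.1, 3.1]. Speed limits (rad/s): [2.79, 2.79, 3.14, 3.14, 3.14, 3.14].

## Interface

Orientations are given as a unit quaternion [x, y, z, w].
In Python, from bench import read_state, get_image, camera_params, job_done gives the robot as it stands.
- The arm moves only by the tool drive_tool, never from a script. Its argument "moves" is a list that holds one entry, the list of rows, each a list of 7 numbers: the shift along the tool's x, y, z in m, then the turn, a rotation vector about the tool's x, y, z in rad, then the closure in counts, from 0 (fully open) to 255 (shut). A call has 1 to 8 rows; each row shifts and turns the commanded pose from where the row before left it, along the tool's axes as they then stand; what a row does not reach is not made up. A row lasts 1/12 s, in which the tool goes at most 41.7 mm and 7.16 degrees, less where a joint would pass 70% of its speed; a pose out of reach is approached as far as the arm can. A call is refused whole if a number of a shift passes 0.0417 or a number of a turn 0.125, either way. A call with a gripper value outside its range is refused whole. The fingers move at their own pace and stop on an object; the grip force is fixed at half the most. Time passes only in rows, so rows that do not move let the fingers close. It gives the time, the measured TCP pose, the force and the opening at its end, in the units of the state.
- read_state(): the state, without advancing time (a new reading comes with each control period).
- get_image(name): name is "scene" or "top" or "wrist"; returns the picture (480x640x3 uint8, blue, green, red); there is no depth.
- camera_params(name): a dict with "mtx" (3x3 intrinsics, pixels), "extrinsics" (4x4, takes a point from camera to world coordinates). Camera axes: x right, y up, looking along -z (the intrinsics and any distortion apply to the point x, -y, -z); pixel columns grow to the right and rows downward; lengths in mm; the calibration is good to about 2 mm. A picture is of the moment at which its call begins: read the wrist's pose just before it. camera_params takes no time and is no camera call; for the wrist camera it gives the pose at the moment of the call.
- job_done(): hands the job in, once; it reports no verdict.
The state is a dict: "clock": time; "joints": joint angles; "joint_vel": joint speeds; "joint_efforts": joint torques, N m; "position": TCP position; "ee_rot": TCP orientation; "contact_force": force on the tool from outside, world axes, zero at the start; "wrist_torque": the same for the moment, N m; "gripper_width": finger opening in mm.
Only numpy, scipy, OpenCV 4.12 (cv2) and the standard library are available. Lean on these libraries where they do the work, as an engineer would, in place of code of your own. Each camera call takes 0.05 s, during which the arm holds its last target. There are 200 camera calls.

## Task

Check that the pressure cooker valve with the red pin moves freely: with the fingertips, gently press its red pin most of the way down, hold it down for a second, then let it spring back and draw the hand well clear. Do not pick the valve up or push it out of its place, and do not touch the other things on the shelf or move the drawer.

Things in the scene. Friction and masses are not known exactly. Their poses are not given: they have to be found in the camera images.
- rack: Low red-brown cedar rack standing on the table, fixed: 340 mm deep (x), 620 mm wide (y). Origin at the centre of its underside on the table; its slatted shelf is a flat surface 120 mm above that. A back rail at its far edge rises 47 mm above the shelf, corner posts at most 50 mm.
- valve: The pressure cooker valve to check: round, aluminium, loose, upright on the shelf, 48 mm in diameter, 35 mm high to the flat top of its cap, about 0.2 kg. A red pin stands up from the middle of the cap. Origin at the centre of its underside, z up.
- valve_pin_top (a point): Centre of the flat top of the red pin (moves with the pin). The pin is 18 mm in diameter and stands 14 mm above the cap (49 mm above the shelf) when up.
- valve_pin (a joint): How far the red pin is pressed down, in m: 0 is up, 0.010 is its bottom stop. A spring pushes it back up; it takes about 1.4 N to start it and 5 N to hold it fully down.
- old_valve: A second aluminium valve of the same shape and size but with a BLACK pin, loose on the shelf; leave it alone. Origin at the centre of its underside.
- tap_handle: Green plastic four-armed tap handle, 70 mm across, 26 mm high, loose on the shelf; leave it alone. Origin at the centre of its underside.
- bucket_clip: Blue plastic bucket handle clip, 46 x 24 x 28 mm high, loose on the shelf; leave it alone. Origin at the centre of its underside.
- gate_hinge: Grey steel gate hinge lying open and flat, 60 x 68 mm, 12 mm high, loose on the shelf; leave it alone. Origin at the centre of its underside.
- tyre_lever: Steel tyre lever, 260 mm long (its x), 17 mm wide, tip up to 17 mm high, lying along the back of the shelf; leave it alone. Origin near mid-length on its underside.
- drawer (a joint): Opening of the cedar drawer under the shelf, in m, 0 shut; it may stand a little open and is to be left so.
- drawer_mid (a point): Middle of the drawer (moves with it), 55 mm above the table under the shelf. Its chrome knob, at the same height, stands 209 mm from this point towards the robot.
There are look-alikes about, which are no part of the job. Leave any blue or purple look-alike of the valve alone.

How it is judged (in metres and radians):
On the way, in this order (a step that is already met when the one before it is completed fails the run):
1. the fingertips hold the red pin pressed down by more than 5.5 mm of its 10 mm for 0.8 s (value of joint valve_pin above 0.0055 m and contact force between the fingers and valve above 0.5 N), for 0.8 s.
2. the pin has sprung back up (under 1.5 mm) and the fingers are off the valve (value of joint valve_pin below 0.0015 m and contact force between the fingers and valve below 0.1 N), for 0.2 s.
At the end, for the whole second after the job is handed in: The red pin is up again (within 1.5 mm), the valve stands upright and at rest within 12 mm of where it was, the other five things and the drawer are within 8 mm of where they were, and the point between the finger pads is more than 70 mm from the pin (value of joint valve_pin below 0.0015 m and distance of valve from where it was at the start of the episode below 0.012 m and angle between valve's own z axis and vertical below 0.1 rad and linear speed of valve below 0.01 m/s and distance between the grasp point and valve_pin_top above 0.07 m and distance of each of old_valve, tap_handle, bucket_clip, gate_hinge, tyre_lever, drawer_mid from where it was at the start of the episode below 0.008 m); the robot touches nothing.
It fails at once if the valve is pressed harder than 25 N (contact force between the fingers and valve above 25 N).
It fails at once if the valve is lifted: its underside more than 6 mm above the shelf (z of valve in the frame of rack above 0.126 m).
It fails at once if the valve is tipped or pushed more than 20 mm out of its place (angle between valve's own z axis and vertical above 0.25 rad or distance of valve from where it was at the start of the episode above 0.02 m).
It fails at once if another thing on the shelf is touched by the robot (contact force between any of the fingers, the arm and old_valve above 0.5 N or contact force between any of the fingers, the arm and tap_handle above 0.5 N or contact force between any of the fingers, the arm and bucket_clip above 0.5 N or contact force between any of the fingers, the arm and gate_hinge above 0.5 N or contact force between any of the fingers, the arm and tyre_lever above 0.5 N).
It fails at once if another thing on the shelf, or the drawer, is moved more than 8 mm (distance of any of old_valve, tap_handle, bucket_clip, gate_hinge, tyre_lever, drawer_mid from where it was at the start of the episode above 0.008 m).
It also fails if it takes over 30 s, if anything falls off the work surface, if the arm or the gripper's body presses on something with over 40 N, if the wrist force passes 120 N, or if a joint passes its speed limit or range.

## Working session

There is one attempt and no reset: what is moved stays moved. The work goes in short steps, Python scripts to look and compute and a tool call to move; the robot and the scene stay as the last step left them, time stands still between calls to the robot, and variables do not carry over. Pictures are saved under pics/ and viewed, on a budget of 10 in all, crops included, one or two more only if the job needs it, and the job is handed in when it is done.

Besides the shell and the picture viewer there is one more tool, called in YAML: its name, and indented under it one key for each argument. drive_tool: Moves the arm, as the interface text tells. Its arguments: {"type":"object","properties":{"moves":{"type":"array"}},"required":["moves"]}

```bash
mkdir -p pics; ls; cat > h.py <<'E'
import numpy as np, cv2
from bench import *
def ray(cam,u,v,P=None):
    P=P or camera_params(cam); K=np.array(P["mtx"]); E=np.array(P["extrinsics"])
    d=np.linalg.inv(K)@[u,v,1]; d=E[:3,:3]@[d[0],-d[1],-d[2]]
    return E[:3,3],d
def onz(cam,u,v,z,P=None):
    o,d=ray(cam,u,v,P); return o+d*(z-o[2])/d[2]
def blobs(img,lo=(0,120,60),s=10,amin=30):
    h=cv2.cvtColor(img,cv2.COLOR_BGR2HSV)
    m=((h[...,0]<s)|(h[...,0]>172))&(h[...,1]>lo[1])&(h[...,2]>lo[2])
    n,l,st,c=cv2.connectedComponentsWithStats(m.astype(np.uint8))
    return [(c[i].round(1).tolist(),st[i].tolist()) for i in range(1,n) if st[i][4]>amin]
E
python3 - <<'E'
from h import *
for c in("top","scene"):
    P=camera_params(c); print(c,{k:(np.array(v).round(2).tolist() if not isinstance(v,str) else v) for k,v in P.items()})
    i=get_image(c); cv2.imwrite(f"pics/{c}0.png",i); print(blobs(i,(0,170,90)))
print(read_state())
E
```

```text
pics
top {'mtx': [[445.63, 0.0, 324.15], [0.0, 445.63, 246.58], [0.0, 0.0, 1.0]], 'extrinsics': [[0.01, 1.0, -0.1, 441.88], [-1.0, 0.01, 0.02, 86.99], [0.02, 0.1, 0.99, 786.65], [0.0, 0.0, 0.0, 1.0]]}
[([372.7, 11.9], [366, 10, 15, 5, 69]), ([212.6, 101.0], [206, 91, 14, 21, 224]), ([424.7, 130.2], [226, 111, 398, 42, 7194]), ([432.8, 191.4], [222, 168, 403, 46, 8456]), ([235.3, 200.0], [226, 199, 22, 3, 35]), ([321.2, 203.5], [296, 202, 48, 4, 86]), ([374.4, 205.8], [365, 205, 21, 3, 37]), ([489.5, 210.9], [479, 210, 24, 3, 33]), ([538.7, 212.9], [519, 212, 38, 4, 61]), ([585.8, 214.9], [574, 214, 24, 3, 48]), ([608.2, 215.5], [599, 215, 18, 3, 33]), ([355.4, 252.1], [219, 230, 284, 46, 6141]), ([563.3, 261.1], [498, 241, 128, 40, 3138]), ([153.1, 263.5], [148, 259, 11, 10, 83]), ([310.3, 276.6], [305, 271, 12, 12, 106]), ([426.1, 318.5], [215, 294, 413, 48, 9500]), ([203.1, 318.0], [197, 309, 14, 20, 165]), ([230.5, 395.8], [226, 391, 10, 11, 90])]
scene {'mtx': [[488.98, 0.0, 316.03], [0.0, 488.98, 241.17], [0.0, 0.0, 1.0]], 'extrinsics': [[0.06, -0.65, 0.76, 1206.11], [1.0, 0.02,
[... 227 characters left out ...]
])]
{'clock': 0.1, 'joints': array([ 1.55959510e+00,  3.85472538e-01,  6.75234700e-03, -4.27553562e-04,
       -1.19401035e+00, -2.58610228e-01]), 'joint_vel': array([-0.00089579, -0.00111527,  0.00241619,  0.00232409,  0.00143819,
        0.0022763 ]), 'joint_efforts': array([-5.06258930e-04, -3.93323994e+01,  1.88927633e+01,  4.19791505e+00,
       -2.63236485e-03,  5.48757370e-06]), 'position': array([166.42249208, 601.83194544, 203.432466  ]), 'ee_rot': array([ 9.90902924e-01, -1.34574961e-01, -7.78558075e-05,  9.84232844e-04]), 'contact_force': array([0.06871179, 0.1610486 , 0.65328084]), 'wrist_torque': array([-0.02166345, -0.02623269,  0.00962664]), 'gripper_width': 85.61943260823105}
```

View pics/top0.png

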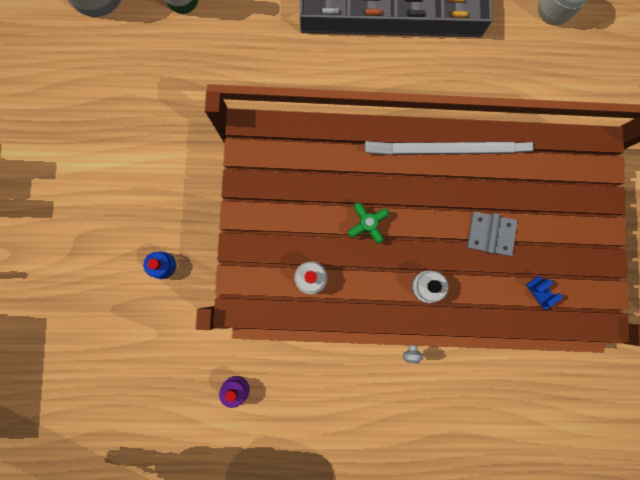

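View pics/scene0.png

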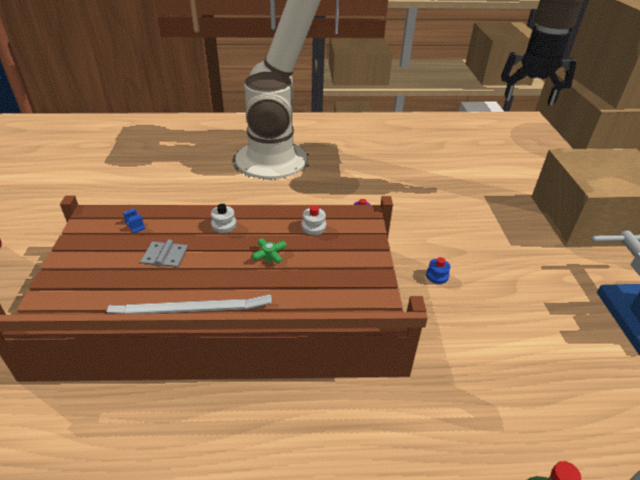

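The possible mix-ups in the top view are the aluminium valve with the red pin at (310,277), the one with the black pin at (431,287), the blue body at (158,264) and the purple body at (233,391). The last two are off the rack. I choose (310,277), which is at (314,210) in the scene view. Next I triangulate it and check a close crop.

```bash
python3 - <<'E'
from h import *
print(onz("top",310.3,276.6,169),onz("scene",313.9,209.7,167))
a,d=ray("top",310.3,276.6);b,e=ray("scene",313.9,209.7)
t=np.linalg.lstsq(np.c_[d,-e],b-a,rcond=None)[0];print(a+t[0]*d,b+t[1]*e)
for n,p,z in(("tap",(369,223),146),("old",(434,286),169),("hinge",(493,234),130)):print(n,onz("top",*p,z))
i=cv2.imread("pics/top0.png")[230:320,260:380];cv2.imwrite("pics/crop1.png",cv2.resize(i,None,fx=5,fy=5,interpolation=2))
from scipy.spatial.transform import Rotation as R
s=read_state();print(R.from_quat(s["ee_rot"]).as_matrix().round(4))
P=camera_params("wrist");print(np.array(P["extrinsics"]).round(2),P["mtx"])
E
```

```text
[461.04027505  93.38613899 169.        ] [467.5459007   93.82106994 167.        ]
[461.24685086  93.45509305 162.34093135] [461.29284443  94.24276445 162.35051442]
tap [540.67134521   9.36101503 146.        ]
old [450.11309029 -78.43123563 169.        ]
hinge [ 529.24920623 -178.672135    130.        ]
[[ 9.638e-01 -2.667e-01 -4.000e-04]
 [-2.667e-01 -9.638e-01 -1.900e-03]
 [ 1.000e-04  2.000e-03 -1.000e+00]]
[[-2.7000e-01  9.2000e-01  2.9000e-01  2.4085e+02]
 [-9.6000e-01 -2.6000e-01 -8.0000e-02  5.8300e+02]
 [ 0.0000e+00 -3.0000e-01  9.5000e-01  3.7388e+02]
 [ 0.0000e+00  0.0000e+00  0.0000e+00  1.0000e+00]] [[372.45051435   0.         315.3028364 ]
 [  0.         372.45051435 240.44245968]
 [  0.           0.           1.        ]]
```

View pics/crop1.png

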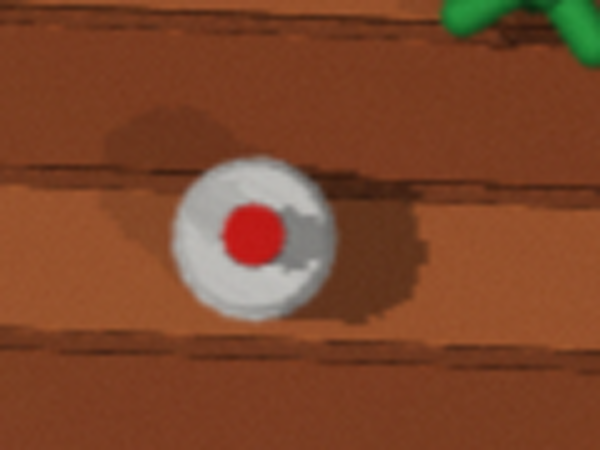

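The crop shows a bare aluminium body with a red pin, so the choice stands. The pin is at about (461, 93.5). The two views meet at z=162 because the scene blob includes the pin's side, which is consistent with a pin top at 169. I rise first, then travel with the gripper shut.

drive_tool:
  moves:
    - [[0,0,-0.035,0,0,0,255],[0,0,-0.03,0,0,0,255],[0.026,0.026,0,0,0,0,255],[0.026,0.026,0,0,0,0,255],[0.026,0.026,0,0,0,0,255],[0.026,0.026,0,0,0,0,255],[0.026,0.026,0,0,0,0,255],[0.026,0.026,0,0,0,0,255]]

```text
clock: 0.77
position: [275.7, 408.5, 269.0]
ee_rot: [0.991, -0.134, -0.0, 0.0]
contact_force: [0.4, 0.7, 0.5]
gripper_width: -0.2
```

drive_tool:
  moves:
    - [[0.026,0.026,0,0,0,0,255],[0.026,0.026,0,0,0,0,255],[0.026,0.026,0,0,0,0,255],[0.026,0.026,0,0,0,0,255],[0.026,0.026,0,0,0,0,255],[0.026,0.026,0,0,0,0,255],[0.026,0.026,0,0,0,0,255],[0.026,0.02,0,0,0,0,255]]

```text
clock: 1.43
position: [421.9, 158.0, 269.4]
ee_rot: [0.991, -0.135, -0.0, -0.0]
contact_force: [0.3, 0.6, -0.4]
gripper_width: 0.0
```

```bash
cat > look.py <<'E'
import sys
from h import *
from scipy.spatial.transform import Rotation as R
s=read_state(); P=camera_params("wrist"); i=get_image("wrist"); cv2.imwrite(sys.argv[1],i)
print(s["clock"],s["position"],s["gripper_width"],s["contact_force"]); M=R.from_quat(s["ee_rot"]).as_matrix(); print(M.round(4))
for c,st in blobs(i,(0,190,90)):
    p=onz("wrist",*c,169,P); print(c,st,p.round(1),"tool shift",(M.T@(p-s["position"])).round(1))
E
python3 look.py pics/w1.png
```

```text
1.4333 [421.87976265 158.00857426 269.42999742] 0.014589752779270732 [ 0.3025534   0.62946305 -0.36709536]
[[ 9.638e-01 -2.668e-01 -3.000e-04]
 [-2.668e-01 -9.638e-01  1.000e-04]
 [-4.000e-04 -1.000e-04 -1.000e+00]]
[389.4, 150.1] [379, 141, 22, 19, 335] [465.1  93.2 169. ] tool shift [ 58.9  50.9 100.4]
[123.7, 188.9] [115, 182, 18, 15, 198] [489.9 286.1 169. ] tool shift [  31.4 -141.6  100.4]
```

View pics/w1.png

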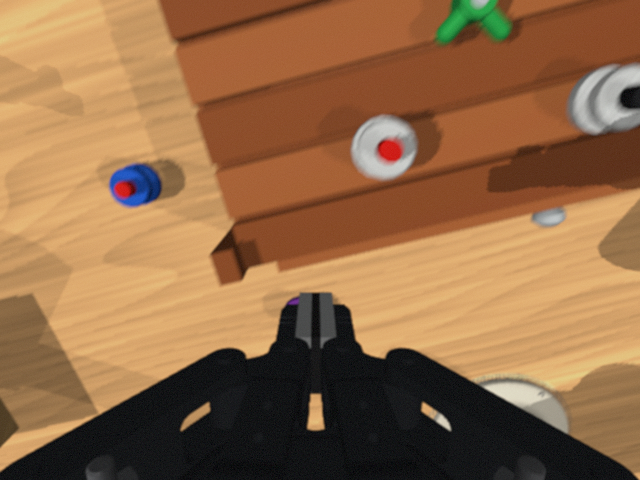

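The wrist view shows the aluminium valve with the red pin at (389,150), the shut tips at (316,295), and the black-pin valve at the far right (630,97). The wrist estimate of (465,93) is 4 mm from the top-camera one. I move above the average and look again from closer.

drive_tool:
  moves:
    - [[0.028,0.025,0,0,0,0,255],[0.029,0.026,0,0,0,0,255],[0,0,0.025,0,0,0,255],[0,0,0.025,0,0,0,255],[0,0,0.014,0,0,0,255],[0,0,0,0,0,0,255],[0,0,0,0,0,0,255]]

```text
clock: 2.07
position: [463.1, 95.7, 205.0]
ee_rot: [0.991, -0.134, -0.001, 0.001]
contact_force: [0.8, 0.0, 0.9]
gripper_width: -0.2
```

```bash
python3 look.py pics/w2.png; python3 - <<'E'
from h import *
cv2.imwrite("pics/s2.png",cv2.resize(get_image("scene")[120:270,220:420],None,fx=4,fy=4,interpolation=2))
E
```

```text
2.0667 [463.09435913  95.65051707 205.01159792] -0.2010303029980636 [0.7589487  0.04708379 0.9141682 ]
[[ 0.9638 -0.2665 -0.0015]
 [-0.2665 -0.9638 -0.0013]
 [-0.0011  0.0017 -1.    ]]
[319.7, 256.1] [307, 241, 27, 31, 678] [465.1  94.  169. ] tool shift [ 2.4  1.  36. ]
[47.1, 260.9] [35, 252, 26, 20, 363] [505.2 249.9 169. ] tool shift [  -0.5 -160.    35.7]
```

View pics/w2.png

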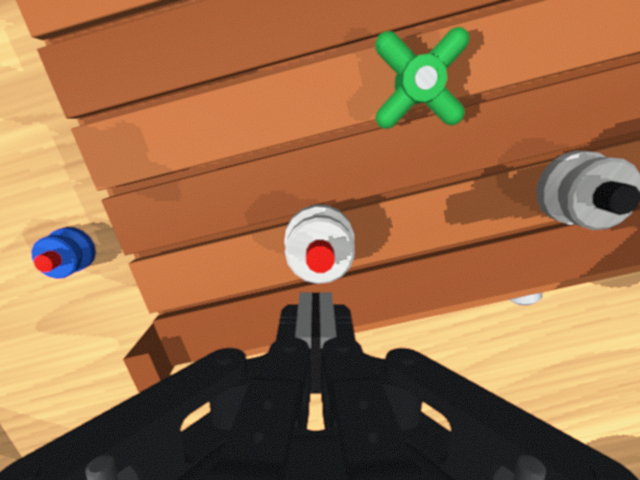

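View pics/s2.png

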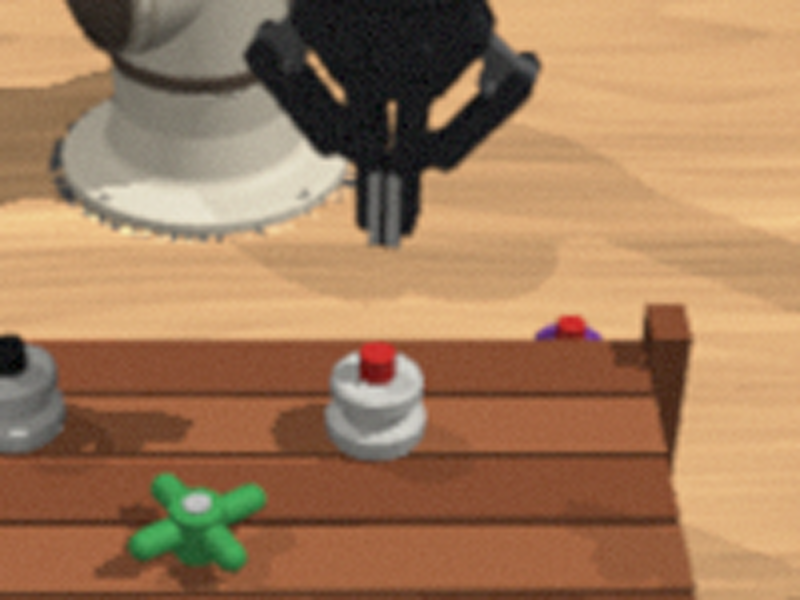

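The pin is at (320,256), straight ahead of the tips at (316,295), and the scene crop shows the tips above it with nothing else near. The residual is about 1-2 mm, well within what a 22 mm pad on an 18 mm pin needs. I correct it and descend to just above the pin, with the tips at about 173.

drive_tool:
  moves:
    - [[0.001,0.0015,0.008,0,0,0,255],[0,0,0.008,0,0,0,255],[0,0,0.006,0,0,0,255],[0,0,0.002,0,0,0,255],[0,0,0,0,0,0,255],[0,0,0,0,0,0,255]]

```text
clock: 2.67
position: [463.9, 94.3, 181.3]
ee_rot: [0.991, -0.134, -0.0, 0.0]
contact_force: [0.2, 0.7, -0.3]
gripper_width: -0.1
```

drive_tool:
  moves:
    - [[0,0,0.0015,0,0,0,255],[0,0,0.0015,0,0,0,255],[0,0,0,0,0,0,255],[0,0,0,0,0,0,255]]

```text
clock: 3.0
position: [463.9, 94.3, 178.4]
ee_rot: [0.991, -0.134, 0.0, -0.0]
contact_force: [-0.5, 0.2, 1.5]
gripper_width: -0.4
```

drive_tool:
  moves:
    - [[0,0,0.001,0,0,0,255],[0,0,0.001,0,0,0,255],[0,0,0,0,0,0,255],[0,0,0,0,0,0,255]]

```text
clock: 3.33
position: [463.9, 94.2, 176.4]
ee_rot: [0.991, -0.134, -0.0, 0.0]
contact_force: [-0.0, -0.4, 1.1]
gripper_width: -0.1
```

drive_tool:
  moves:
    - [[0,0,0.001,0,0,0,255],[0,0,0.001,0,0,0,255],[0,0,0,0,0,0,255],[0,0,0,0,0,0,255]]

```text
clock: 3.67
position: [463.8, 94.2, 174.3]
ee_rot: [0.991, -0.134, -0.0, 0.0]
contact_force: [0.9, -0.1, -0.3]
gripper_width: -0.3
```

drive_tool:
  moves:
    - [[0,0,0.001,0,0,0,255],[0,0,0.001,0,0,0,255],[0,0,0,0,0,0,255],[0,0,0,0,0,0,255]]

```text
clock: 4.0
position: [463.8, 94.2, 172.3]
ee_rot: [0.991, -0.134, -0.0, 0.0]
contact_force: [0.1, 0.4, 0.4]
gripper_width: -0.1
```

```bash
python3 - <<'E'
from h import *
for k in range(6):
    s=read_state(); i=get_image("scene"); print(s["clock"],s["position"].round(1),s["contact_force"].round(2))
cv2.imwrite("pics/s3.png",cv2.resize(i[150:250,250:383],None,fx=6,fy=6,interpolation=2))
E
```

```text
4.0 [463.8  94.2 172.3] [0.11 0.43 0.4 ]
4.05 [463.8  94.2 172.4] [-0.34  0.34 -0.16]
4.1 [463.9  94.3 172.4] [-0.53 -0.2   0.81]
4.15 [463.9  94.3 172.4] [1.6  0.82 1.11]
4.2 [463.9  94.2 172.5] [ 0.34 -0.64  0.19]
4.25 [463.9  94.3 172.5] [-0.2  -0.67  0.03]
```

View pics/s3.png

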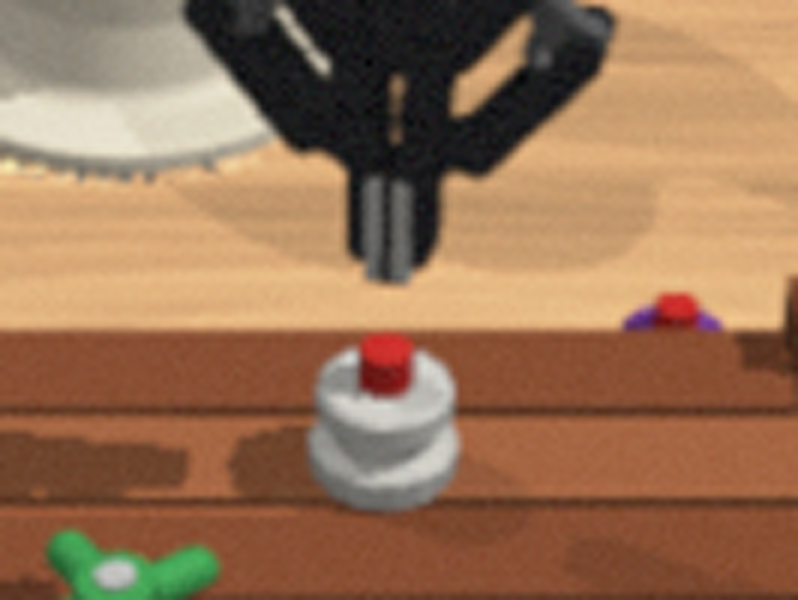

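The fingertips, at (314.7,197), still show a gap to the pin top at (314.5,207.5), which agrees with the zero force. I check which of the two is off.

```bash
python3 - <<'E'
from h import *
def proj(c,p):
    P=camera_params(c);E=np.linalg.inv(np.array(P["extrinsics"]));q=E[:3,:3]@p+E[:3,3];u=np.array(P["mtx"])@[q[0],-q[1],-q[2]];return (u[:2]/u[2]).round(1)
for z in(164.5,169,180,190):print(z,proj("scene",np.array([464,94.3,z])),proj("wrist",np.array([464,94.3,z])))
print("pin top from scene:",[onz("scene",314.5,207.5,z).round(1) for z in(150,160,169)])
print("shelf corners etc: valve base front px",onz("scene",250+385/6,150+505/6,120),onz("top",310.3,276.6,160))
s=read_state();P=camera_params("wrist");i=get_image("wrist");cv2.imwrite("pics/w3.png",i);print(blobs(i,(0,190,90)))
j=get_image("top");cv2.imwrite("pics/t3.png",j);print([b for b in blobs(j,(0,170,90)) if b[1][4]<400])
# triangulate pin from initial top and wrist1-type views
E
```

```text
164.5 [314.  209.6] [318.2 278.7]
169 [314.1 207.7] [318.2 282.2]
180 [314.2 203. ] [318.4 291.6]
190 [314.3 198.6] [318.5 301.1]
pin top from scene: [array([437.5,  96.9, 150. ]), array([451.1,  96. , 160. ]), array([463.3,  95.1, 169. ])]
shelf corners etc: valve base front px [482.8780971   94.43492065 120.        ] [461.3194706   93.47933318 160.        ]
[([318.4, 277.5], [303, 261, 32, 32, 852]), ([21.3, 275.5], [7, 265, 30, 22, 469])]
[([373.0, 11.9], [366, 10, 15, 5, 64]), ([212.7, 101.3], [206, 91, 14, 21, 225]), ([377.8, 205.8], [370, 205, 17, 3, 33]), ([533.6, 212.8], [514, 212, 35, 4, 52]), ([564.7, 213.8], [558, 213, 14, 3, 31]), ([586.0, 214.5], [573, 213, 26, 4, 42]), ([153.2, 263.6], [148, 259, 11, 10, 85]), ([597.3, 278.2], [588, 277, 19, 4, 42]), ([325.7, 328.7], [316, 326, 18, 6, 42]), ([230.6, 395.8], [226, 391, 11, 11, 92])]
```

View pics/w3.png

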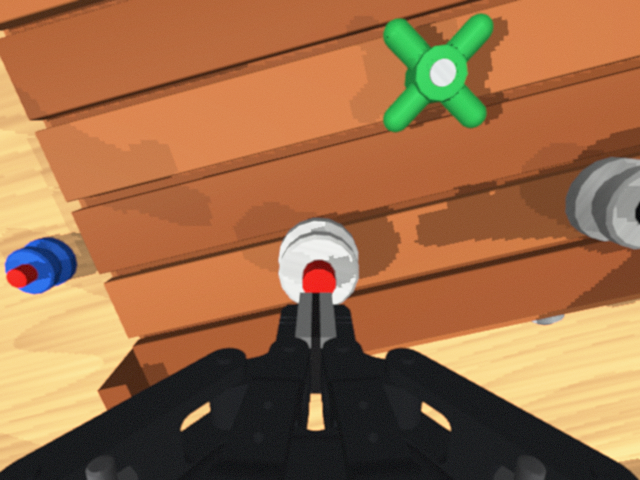

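```bash
python3 - <<'E'
from h import *
def tri(c1,p1,c2,p2):
    a,d=ray(c1,*p1);b,e=ray(c2,*p2);t=np.linalg.lstsq(np.c_[d,-e],b-a,rcond=None)[0];return ((a+t[0]*d).round(1),(b+t[1]*e).round(1))
s=read_state();print(s["position"])
print("tip",tri("scene",(314.7,197.2),"wrist",(316,293.5)))
print("pin top front edge", tri("scene",(314.5,209.5),"wrist",(318.5,261+4)))
E
```

```text
[463.89253586  94.26421618 172.42866493]
tip (array([471.8,  94.5, 198.6]), array([471.8,  93.3, 198.4]))
pin top front edge (array([474.1,  94.5, 172.3]), array([474.1,  91.4, 172. ]))
```

Triangulation puts the real tips at z≈190-198, so the shut tips are well behind the nominal point and the pin (≈169-172) is untouched. I keep descending in steps shorter than the 10 mm stroke, guided by force.

drive_tool:
  moves:
    - [[0,0,0.002,0,0,0,255],[0,0,0.002,0,0,0,255],[0,0,0.002,0,0,0,255],[0,0,0,0,0,0,255],[0,0,0,0,0,0,255]]

```text
clock: 4.82
position: [463.7, 94.2, 166.2]
ee_rot: [0.991, -0.134, -0.0, 0.0]
contact_force: [-0.2, 0.2, -0.3]
gripper_width: -0.2
```

```bash
cat > f.py <<'E'
from h import *
F=[]
for k in range(6):
    s=read_state(); i=get_image("scene"); F.append(s["contact_force"])
print(s["clock"],s["position"].round(1),"meanF",np.mean(F,0).round(2))
c=i[150:250,250:383]; print([b for b in blobs(c,(0,170,90)) if b[1][0]<100])
cv2.imwrite("pics/s_%.0f.png"%(s["clock"]*100),cv2.resize(c,None,fx=6,fy=6,interpolation=2))
E
python3 f.py
```

```text
5.0667 [463.9  94.3 166.5] meanF [-0.38  0.17  0.19]
[([63.8, 59.8], [60, 56, 9, 9, 69])]
```

drive_tool:
  moves:
    - [[0,0,0.002,0,0,0,255],[0,0,0.002,0,0,0,255],[0,0,0.001,0,0,0,255],[0,0,0,0,0,0,255],[0,0,0,0,0,0,255]]

```text
clock: 5.53
position: [463.8, 94.2, 161.3]
ee_rot: [0.991, -0.134, -0.0, 0.0]
contact_force: [0.2, 0.3, 0.0]
gripper_width: 0.3
```

```bash
python3 f.py
```

```text
5.7833 [463.9  94.2 161.5] meanF [-0.13 -0.36 -0.16]
[([63.8, 59.7], [60, 55, 9, 10, 69])]
```

```bash
ls pics; cp pics/s_578.png pics/s4.png
```

```text
crop1.png
s2.png
s3.png
s_507.png
s_578.png
scene0.png
t3.png
top0.png
w1.png
w2.png
w3.png
```

View pics/s4.png

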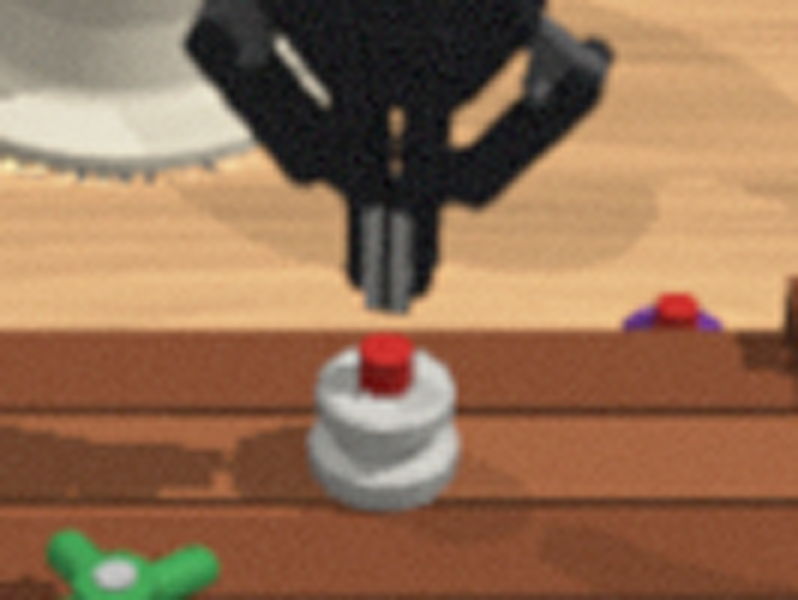

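The tip bottom is now at crop row 312 and the pin top's front edge at 357, so about 15 mm remains, in agreement with the triangulation. I continue in short steps.

drive_tool:
  moves:
    - [[0,0,0.003,0,0,0,255],[0,0,0.003,0,0,0,255],[0,0,0.002,0,0,0,255],[0,0,0,0,0,0,255],[0,0,0,0,0,0,255]]

```text
clock: 6.25
position: [463.8, 94.2, 153.2]
ee_rot: [0.991, -0.134, -0.0, 0.0]
contact_force: [-0.2, -0.6, -0.4]
gripper_width: 0.3
```

```bash
python3 f.py
```

```text
6.5 [464.   94.3 153.5] meanF [-0.13  0.23 -0.18]
[([63.7, 59.9], [60, 56, 9, 9, 66])]
```

drive_tool:
  moves:
    - [[0,0,0.002,0,0,0,255],[0,0,0.002,0,0,0,255],[0,0,0,0,0,0,255],[0,0,0,0,0,0,255]]

```text
clock: 6.88
position: [463.8, 94.2, 149.2]
ee_rot: [0.991, -0.134, -0.0, 0.0]
contact_force: [-0.0, -0.1, 0.3]
gripper_width: -0.1
```

```bash
python3 f.py
```

```text
7.1333 [463.9  94.3 149.4] meanF [ 0.13  0.07 -0.23]
[([63.7, 60.9], [60, 58, 8, 7, 51])]
```

drive_tool:
  moves:
    - [[0,0,0.001,0,0,0,255],[0,0,0.001,0,0,0,255],[0,0,0,0,0,0,255],[0,0,0,0,0,0,255]]

```text
clock: 7.52
position: [463.8, 94.2, 147.3]
ee_rot: [0.991, -0.135, -0.0, 0.0]
contact_force: [0.6, -0.5, 0.2]
gripper_width: 0.0
```

```bash
python3 f.py
```

```text
7.7667 [463.9  94.3 147.4] meanF [-0.02  0.23  0.21]
[([63.8, 61.2], [61, 58, 7, 7, 44])]
```

drive_tool:
  moves:
    - [[0,0,0.001,0,0,0,255],[0,0,0.001,0,0,0,255],[0,0,0,0,0,0,255],[0,0,0,0,0,0,255]]

```text
clock: 8.15
position: [463.8, 94.2, 145.3]
ee_rot: [0.991, -0.134, -0.0, 0.0]
contact_force: [-0.2, -0.4, 0.3]
gripper_width: -0.1
```

```bash
python3 f.py
```

```text
8.4 [463.9  94.2 145.4] meanF [-0.09 -0.   -0.11]
[([63.6, 61.7], [60, 59, 8, 6, 39])]
```

drive_tool:
  moves:
    - [[0,0,0.001,0,0,0,255],[0,0,0.001,0,0,0,255],[0,0,0,0,0,0,255],[0,0,0,0,0,0,255]]

```text
clock: 8.78
position: [463.8, 94.2, 143.3]
ee_rot: [0.991, -0.134, -0.0, 0.0]
contact_force: [0.5, -0.7, -0.2]
gripper_width: 0.2
```

```bash
python3 f.py; cp "$(ls -t pics/s_*|head -1)" pics/s5.png
```

```text
9.0333 [463.9  94.3 143.4] meanF [ 0.11 -0.24 -0.1 ]
[([63.6, 62.2], [60, 60, 8, 5, 31])]
```

View pics/s5.png

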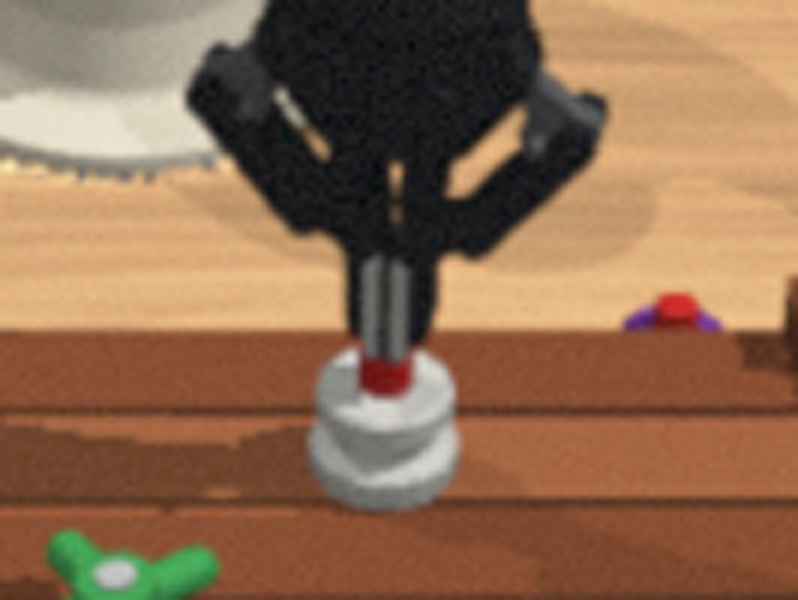

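The tips, with their bottom at crop row 361, stand centred over the pin and at its top edge. Contact is imminent.

drive_tool:
  moves:
    - [[0,0,0.001,0,0,0,255],[0,0,0.001,0,0,0,255],[0,0,0,0,0,0,255],[0,0,0,0,0,0,255]]

```text
clock: 9.42
position: [464.0, 94.3, 141.6]
ee_rot: [0.991, -0.134, 0.0, -0.0]
contact_force: [-0.5, 0.0, 2.2]
gripper_width: -0.1
```

```bash
python3 f.py
```

```text
9.6667 [464.   94.3 141.5] meanF [-0.06  0.15  1.63]
[]
```

drive_tool:
  moves:
    - [[0,0,0.001,0,0,0,255],[0,0,0.001,0,0,0,255],[0,0,0,0,0,0,255],[0,0,0,0,0,0,255]]

```text
clock: 10.05
position: [464.0, 94.3, 139.5]
ee_rot: [0.991, -0.134, 0.0, -0.0]
contact_force: [0.4, 0.6, 1.9]
gripper_width: -0.1
```

```bash
python3 f.py
```

```text
10.3 [464.   94.3 139.5] meanF [0.09 0.29 2.38]
[]
```

Contact was at z≈142: the forces of 1.6 N and 2.4 N fit the spring (1.4 N + 0.36 N/mm) at 0.6 and 2.6 mm. Going 5 mm more gives about 7.5 mm.

drive_tool:
  moves:
    - [[0,0,0.001,0,0,0,255],[0,0,0.001,0,0,0,255],[0,0,0.001,0,0,0,255],[0,0,0.001,0,0,0,255],[0,0,0.001,0,0,0,255],[0,0,0,0,0,0,255],[0,0,0,0,0,0,255]]

```text
clock: 10.93
position: [464.0, 94.3, 134.5]
ee_rot: [0.991, -0.134, 0.0, -0.0]
contact_force: [0.3, 0.2, 4.5]
gripper_width: -0.0
```

```bash
python3 f.py
```

```text
11.1833 [464.   94.3 134.5] meanF [0.17 0.28 4.15]
[]
```

4.15 N means about 7.6 mm pressed. I hold it for 1.3 s, then let go and withdraw.

drive_tool:
  moves:
    - [[0,0,0,0,0,0,255],[0,0,0,0,0,0,255],[0,0,0,0,0,0,255],[0,0,0,0,0,0,255],[0,0,0,0,0,0,255],[0,0,0,0,0,0,255],[0,0,0,0,0,0,255],[0,0,0,0,0,0,255]]

```text
clock: 11.9
position: [464.0, 94.3, 134.5]
ee_rot: [0.991, -0.134, 0.0, -0.0]
contact_force: [0.2, -0.1, 3.6]
gripper_width: 0.1
```

drive_tool:
  moves:
    - [[0,0,0,0,0,0,255],[0,0,0,0,0,0,255],[0,0,0,0,0,0,255],[0,0,0,0,0,0,255],[0,0,0,0,0,0,255],[0,0,0,0,0,0,255],[0,0,0,0,0,0,255],[0,0,0,0,0,0,255]]

```text
clock: 12.57
position: [464.0, 94.3, 134.5]
ee_rot: [0.991, -0.134, 0.0, -0.0]
contact_force: [1.6, 1.2, 3.7]
gripper_width: 0.1
```

drive_tool:
  moves:
    - [[0,0,-0.003,0,0,0,255],[0,0,-0.003,0,0,0,255],[0,0,-0.004,0,0,0,255],[0,0,-0.005,0,0,0,255],[0,0,-0.01,0,0,0,255],[0,0,-0.02,0,0,0,255],[0,0,-0.03,0,0,0,255],[0,0,-0.03,0,0,0,255]]

```text
clock: 13.23
position: [462.2, 93.5, 239.4]
ee_rot: [0.991, -0.135, -0.002, 0.001]
contact_force: [1.3, 0.3, -0.4]
gripper_width: 0.1
```

drive_tool:
  moves:
    - [[0,0,-0.03,0,0,0,255],[0,0,-0.02,0,0,0,255],[0,0,0,0,0,0,255],[0,0,0,0,0,0,255],[0,0,0,0,0,0,255],[0,0,0,0,0,0,255],[0,0,0,0,0,0,255]]

```text
clock: 13.82
position: [463.1, 93.9, 288.0]
ee_rot: [0.991, -0.135, -0.001, 0.001]
contact_force: [-0.3, 0.7, -0.6]
gripper_width: -0.2
```

```bash
python3 f.py; python3 - <<'E'
from h import *
i=get_image("scene"); cv2.imwrite("pics/s6.png",i)
a=cv2.imread("pics/scene0.png"); d=cv2.absdiff(a,i).max(2)
print("changed px shelf region (rows 205-345, cols 0-415):",(d[205:345,:415]>60).sum())
E
```

```text
14.0667 [463.8  94.2 289. ] meanF [ 0.34  0.18 -0.16]
[([63.8, 59.7], [60, 56, 9, 9, 68])]
changed px shelf region (rows 205-345, cols 0-415): 514
```

View pics/s6.png

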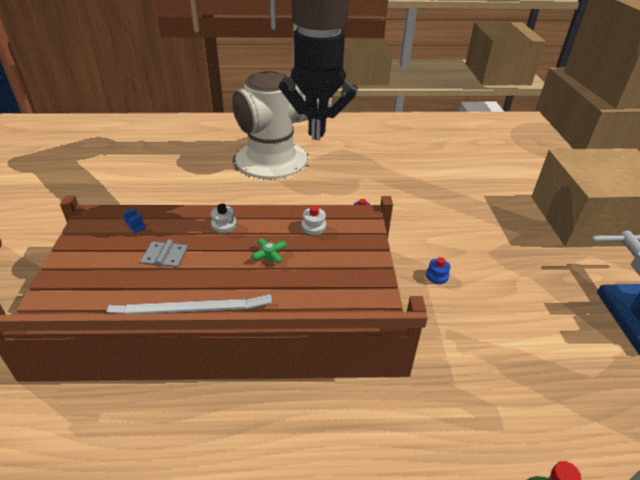

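The pin is back at (313.8,209.7), the same as its starting pixel, and everything else is in its place. The changed pixels look like the arm's shadow. The hand is well clear, so I hand in.

```bash
python3 -c "
from bench import *
print(job_done())"
```

```text
the job is handed in; nothing more can be done
None
```

I pressed the red pin of the aluminium valve down about 7.6 mm with the shut fingertips and held it there for more than 1.3 s. Then I let it go, drew the hand straight up and handed the job in at about 14 s; no verdict came back.

- **Press depth:** it is inferred from force and travel, not measured directly. The force at depth was about 4.1 N; single noisy readings during the hold ran from 3.6 to 4.5 N, still about 6 mm or more on the spring figures.
- **Last checks:** the pin is back at its starting pixel in the scene view, and the mean force on the tool is about zero. The tool point stands about 120 mm above the pin. By eye, the other five things are where they were. The drawer is hidden in that last view, so I did not check it again.
- **Disagreements:**
  - Contact came with the tool point about 35 mm lower than the stated fingertip length predicts. I found this by triangulating the tips, and after that I went down in small steps guided by force.
  - The camera views differed by 4 mm or less on where the pin stands, within the pad's tolerance.
  - 514 pixels in the shelf area differed from the first picture; I put these down to the arm's shadow but did not check it further.

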